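# Latch the gate of the sterile transport carrier

### The job

The gate of the open transport carrier is ajar. Lift the yellow thumb-latch bar by its tab, bring the gate in with the bar passing over the striker, feel for the tall back prong of the catch and let the bar down fully into the notch, so that the gate stays latched when you let go. Be gentle: never press the bar on the catch with more than about 15 N, and do not disturb the bowl or the instruments beside the carrier.

Things in the scene. Friction and masses are not known exactly. Their poses are not given: they have to be found in the camera images.
- carrier: open-topped metal transport carrier, fixed to the bench: tray 200 x 315 mm with a flange under the catch, walls 75 mm high on three sides, wire gate on the front. Origin on the bench under the tray; its -x side is the front with the gate, +y the hinge side, z up. Tray top 8 mm above the bench.
- gate (a joint): angle (rad) of the wire gate about its upright pin: 0 = square across the front, positive = free end swung out to the carrier's -x. 225 mm long, 10 mm thick, top edge 93 mm above the bench; light friction, it stays where left. Latched, it reads anything from -0.1 to +0.1, depending on where the catch head is clamped. Limits -0.2, 1.2.
- gate_hinge (a point): point on the gate's hinge pin, at carrier (-85, +125) mm, 75 mm above the bench.
- latch: yellow latch bar on the gate's outer face, 8 mm thick, 14 mm high. Origin = its pivot, 115 mm from the pin along the gate, 12 mm out from the gate's mid-plane, 75 mm above the bench. -y runs along the bar to the tip, x is the pivot axis (into the carrier), z up. It hangs level on a stop by its weight (150 g), swings tip-up to 0.36 rad at most and falls back when let go.
- latch_tip (a point): tip end of the latch bar, 163 mm from the pivot. Lifting the bar by 0.16 rad or more carries it over the striker; 0.2 to 0.3 rad is a good lift.
- latch_tab (a point): grip point on the bar's upright thumb tab: 80 mm from the pivot toward the tip, 52 mm above the bar's mid-line (127 mm above the bench when level). Tab 10 mm thick along the latch's x (pinch it that way), 18 mm wide, top 14 mm above this point. The gate's top rail is behind it, 34 mm below this point.
- catch_foot: slotted foot of the catch, fixed on the tray at carrier (-97, -140, 8) mm, axes as the carrier. The grey catch head is clamped on it up to 24 mm either way along x from this origin: differs every time, NOT measured. The head's arm carries a soft spring buffer behind the gate's free end; it pushes the gate out with 3 N, rising 0.25 N a mm, from 10 mm before the bar is centred in the notch.
- catch_mid (a point): middle of the catch head's range, 75 mm above the bench, 265 mm from the pin. Head from outside to inside (x): square striker lip 16 mm thick, top 88 mm above the bench (20 mm above the level bar's underside); notch 12 mm wide, centred on the head; rigid prong to 135 mm above the bench, which stops the lifted bar (felt as a sharp rise of force after the soft buffer). All 18 mm wide.
- bowl: steel bowl standing in the carrier, 116 mm wide, 53 mm high; origin at the centre of its underside. Bystander.
- tweezers: steel tweezers lying on the bench right of the carrier, 14 x 135 x 10 mm, long side its y; origin at the centre of its underside. Bystander.
- osteotome: slim steel osteotome lying on the bench right of the carrier, 15 x 191 x 10 mm, long side its y; origin at the centre of its underside. Bystander.

How it is judged (in metres and radians):
On the way:
1. the gate is brought in with the latch bar lifted above the striker (angle between latch's own z axis and vertical above 0.1 rad and value of joint gate below 0.12 rad), for 0.1 s.
At the end, for the whole second after the job is handed in: The bar lies level (within 0.04 rad) in the notch, so that the buffer holds it against the inside of the striker (over 1 N); the gate is shut (joint between -0.13 and 0.12 rad), the bar is at rest and the bystanders are within 30 mm of where they were (angle between latch's own z axis and vertical below 0.04 rad and value of joint gate between -0.13 and 0.12 rad and contact force between latch and catch_foot above 1 N and linear speed of latch below 0.02 m/s and not (distance of any of bowl, tweezers, osteotome from where it was at the start of the episode above 0.03 m)); the robot touches nothing.
It fails at once if the latch bar is pressed on the catch with more than 15 N (contact force between latch and catch_foot above 15 N).
It fails at once if the bowl or an instrument beside the carrier is pushed more than 30 mm (distance of any of bowl, tweezers, osteotome from where it was at the start of the episode above 0.03 m).
It also fails if it takes over 58 s, if anything falls off the work surface, if the arm or the gripper's body presses on something with over 40 N, if the wrist force passes 120 N, or if a joint passes its speed limit or range.

### The arm

A 6-joint arm with a two-finger parallel gripper is mounted at the origin on a cart in front of the work surface, level with it; the furniture and walls round the work are solid. World frame = base frame: x ahead of the robot, y to its left, z up, the work surface at z = 0. Lengths are in mm, angles in rad, forces in N, time in s.
With the tool pointing down it reaches from about 275 to 1000 mm from the base axis. Payload 8.4 kg.
Tool frame: the origin (TCP) lies between the finger pads; the fingertips stand 22 mm ahead of it and the grasp point (between the pads) lies 3 mm ahead of it; z points along the fingers, y is the line along which they close (so a half turn about z gives the same grasp; the last joint's range is limited). The gripper opens to 85 mm and grips with 20 to 120 N. Pads are 22 mm wide; open, the fingers measure 114 mm over their backs; the gripper's body (76 mm by 85 mm) begins 54 mm behind the grasp point. The pads swing forward as they close: fully open they stand 13 mm farther back than shut.
Start: joints at [-1.211, 0.353, 1.633, -0, 1.155, -0.002], TCP at [221.223, -584.541, 253.281] pointing down, gripper open.
Joint ranges: [-2.63, 2.63], [-0.92, 2.1], [0.06, 2.66], [-1.3, 4.44], [0, 2.69], [-3.02, 3.02]. Speed limits (rad/s): [2.22, 2.22, 2.79, 3.14, 3.14, 3.14].

### API

Orientations are given as [roll, pitch, yaw] about the fixed x, y, z axes, in that order (R = Rz(yaw) Ry(pitch) Rx(roll)).
In Python, from rig import r, grab_frame gives the robot as it stands.
- The arm moves only by the shell command python3 -m inch 'ROWS' [FORCE]. ROWS is JSON, a list of rows, each a list of 7 numbers: the turn, a rotation vector about the tool's x, y, z as a fraction of full scale, then the shift along the tool's x, y, z as a fraction of full scale, then the closure, from 0 (fully open) to 1 (shut). In form: [[rx, ry, rz, dx, dy, dz, fingers], ...]. A call has 1 to 8 rows; each row shifts and turns the commanded pose from where the row before left it, along the tool's axes as they then stand; what a row does not reach is not made up. Full scale, the value 1, is 2.5 cm for a shift and pi rad for a turn. A row lasts 1/12 s, in which the tool goes at most 41.7 mm and 7.16 degrees, less where a joint would pass 70% of its speed; a pose out of reach is approached as far as the arm can. A call with a number of a shift or a turn outside -1 to 1 is refused whole. A call with a gripper value outside its range is refused whole. The fingers move at their own pace and stop on an object; FORCE is the grip in N (left out, the last holds). Time passes only in rows, so rows that do not move let the fingers close. It gives the time, the measured TCP pose, the force, the opening and the grip force at its end, in the units of the state.
- r.sense(): the state, without advancing time (a new reading comes with each control period).
- grab_frame(name): name is "scene" or "top"; returns a dict with "pixels" (420x560x3 uint8, red, green, blue), "z_map" (420x560 float32, mm along the optical axis (not along the pixel's ray), 0 where there is no reading), "vertical_fov" (degrees; the focal length in pixels is half the picture's height over the tangent of half this angle, whatever the lens; pixels are square), "cx", "cy" (the principal point, pixels), "dist" ([k1, k2, p1, p2, k3] as OpenCV has them; the pictures are not rectified), "cam_to_world" (4x4, takes a point from camera to world coordinates). Camera axes: x right, y down, z forward; pixel columns grow to the right and rows downward; lengths in mm; the calibration is good to about 2 mm. A picture is of the moment at which its call begins.
- r.sign_off(): hands the job in; it is judged then, once.
The state is a dict: "clock": time; "qpos": joint angles; "qvel": joint speeds; "joint_efforts": joint torques, N m; "eef_pos": TCP position; "tcp_rot": TCP orientation; "contact_force": force on the tool from outside, world axes, zero at the start; "wrist_torque": the same for the moment, N m; "opening": opening from 0.0 (shut) to 1.0 (fully open); "grasp_force": force on a finger pad.
Only numpy, scipy, OpenCV 4.12 (cv2) and the standard library are available. Lean on these libraries where they do the work, as an engineer would, in place of code of your own. Each camera call takes 0.05 s, during which the arm holds its last target. There are 200 camera calls.

## Working session

There is one attempt and no reset: what is moved stays moved. The work goes in short steps, Python scripts to look and compute and a shell command to move; the robot and the scene stay as the last step left them, time stands still between calls to the robot, and variables do not carry over. Pictures are saved under pics/ and viewed, at most 10 in all, crops included, and the job is handed in when it is done.

```bash
ls; mkdir -p pics; python3 - <<'E'
from rig import r, grab_frame
import cv2,pickle
s=r.sense(); print({k:s[k] for k in('clock','eef_pos','tcp_rot','contact_force','opening')})
for n in('scene','top'):
    f=grab_frame(n); pickle.dump(f,open(n+'0.pkl','wb')); cv2.imwrite(f'pics/{n}0.png',f['pixels'][:,:,::-1]); print(n,f['vertical_fov'],f['cx'],f['cy'],f['dist'],f['cam_to_world'])
E
```

```text
pics
{'clock': 0.0, 'eef_pos': array([ 221.05685701, -584.10121411,  252.53819499]), 'tcp_rot': array([-3.14014646e+00, -6.14788614e-07,  3.61779123e-01]), 'contact_force': array([-0.05411663,  0.14489132,  0.44925874]), 'opening': 0.9994258458966435}
scene 51.3301292684913 287.07429149618764 207.50241906573532 [-0.04998153  0.          0.          0.          0.        ] [[ 8.94622581e-01 -3.32717056e-01  2.98244526e-01  2.85945685e+02]
 [-4.46624179e-01 -6.45976243e-01  6.19065050e-01 -3.57760160e+02]
 [-1.33146229e-02 -6.87032790e-01 -7.26504416e-01  7.56718973e+02]
 [ 0.00000000e+00  0.00000000e+00  0.00000000e+00  1.00000000e+00]]
top 50.15823435439573 281.923055949835 210.87878687938348 [-0.04757114  0.          0.          0.          0.        ] [[-1.35404283e-02 -9.82636746e-01  1.85045081e-01  3.73222414e+02]
 [-9.99873622e-01  1.48478867e-02  5.68165354e-03  1.95639597e+02]
 [-8.33052995e-03 -1.84944764e-01 -9.82713609e-01  1.16725605e+03]
 [ 0.00000000e+00  0.00000000e+00  0.00000000e+00  1.00000000e+00]]
```

View pics/scene0.png

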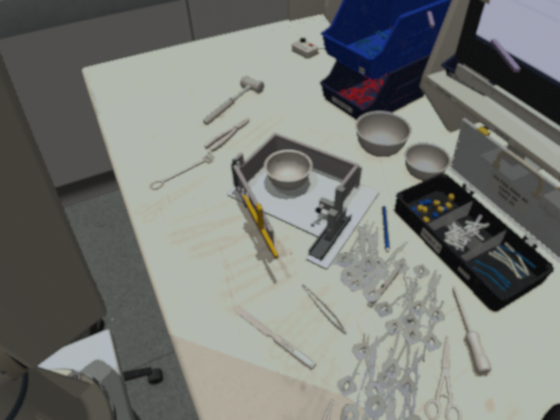

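View pics/top0.png

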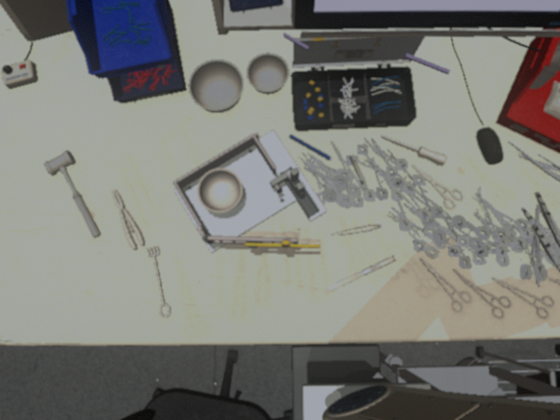

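The scene picture shows the gate ajar at about (235,165)-(275,280) with the yellow bar on it and the tab near (262,205). The catch is at about (330,215). In the top view the hinge is at about (210,238), the bar runs x 245-320 at y≈245, and the catch head is at about (287,182).

```bash
cat > h.py <<'E'
import numpy as np, cv2, pickle
def K(f):
    F=210/np.tan(np.radians(f['vertical_fov'])/2); return np.array([[F,0,f['cx']],[0,F,f['cy']],[0,0,1.]])
def cloud(f):
    v,u=np.mgrid[0:420,0:560]; uv=np.stack([u,v],-1).reshape(-1,1,2).astype(float)
    n=cv2.undistortPoints(uv,K(f),np.array(f['dist'])).reshape(420,560,2)
    z=f['z_map'][...,None]; c=np.concatenate([n*z,z],-1); M=np.array(f['cam_to_world'])
    return c@M[:3,:3].T+M[:3,3]
def yellow(f):
    h=cv2.cvtColor(f['pixels'],cv2.COLOR_RGB2HSV); return (h[...,0]>15)&(h[...,0]<35)&(h[...,1]>130)&(h[...,2]>90)
E
python3 - <<'E'
from h import *
np.set_printoptions(precision=0,suppress=True)
for n,box,b2 in(('scene',(120,290,140,390),0),('top',(120,260,165,340),0)):
    f=pickle.load(open(n+'0.pkl','rb')); P=cloud(f); r0,r1,c0,c1=box
    y=yellow(f); y[:r0]=y[r1:]=0; y[:,:c0]=y[:,c1:]=0
    p=P[y]; print(n,len(p)); print(p[np.argsort(p[:,1])][::max(1,len(p)//25)])
    m=np.zeros_like(y); m[r0:r1,c0:c1]=1
    z=P[...,2]
    # height picture
    q=f['pixels'][r0:r1,c0:c1,::-1]; hh=np.clip(z[r0:r1,c0:c1]*1.8,0,255).astype(np.uint8)
    hh=cv2.applyColorMap(hh,cv2.COLORMAP_JET)
    o=np.vstack([q,hh]) if n=='top' else np.hstack([q,hh]); k=min(800/o.shape[1],600/o.shape[0])
    cv2.imwrite(f'pics/crop_{n}.png',cv2.resize(o,None,fx=k,fy=k,interpolation=0)); print(k)
    t=m&(z>110)&(z<145); print('tall',P[t][np.argsort(P[t][:,1])][::max(1,t.sum()//20)])
    w=m&(z>68)&(z<82); 
    pickle.dump(P[w],open(n+'w.pkl','wb'))
E
```

```text
scene 338
[[ 286. -358.  757.]
 [ 488.  119.   83.]
 [ 486.  125.   73.]
 [ 486.  134.   80.]
 [ 487.  140.   75.]
 [ 490.  147.   82.]
 [ 487.  154.   79.]
 [ 492.  160.   82.]
 [ 503.  167.   56.]
 [ 488.  172.   74.]
 [ 490.  176.   81.]
 [ 489.  184.   80.]
 [ 489.  188.   81.]
 [ 490.  191.  140.]
 [ 488.  197.  141.]
 [ 488.  203.  139.]
 [ 490.  220.   80.]
 [ 492.  229.   83.]
 [ 492.  236.   82.]
 [ 498.  243.   81.]
 [ 491.  252.   70.]
 [ 492.  257.   74.]
 [ 492.  263.   78.]
 [ 490.  270.   82.]
 [ 495.  275.   84.]
 [ 504.  285.   25.]]
1.6
tall [[663. 161. 135.]
 [664. 163. 127.]
 [667. 164. 134.]
 [668. 165. 129.]
 [669. 166. 122.]
 [658. 167. 123.]
 [657. 169. 114.]
 [657. 171. 132.]
 [670. 173. 133.]
 [655. 174. 116.]
 [655. 176. 134.]
 [664. 180. 135.]
 [490. 187. 136.]
 [494. 188. 133.]
 [490. 189. 129.]
 [492. 189. 124.]
 [489. 190. 131.]
 [487. 193. 120.]
 [498. 196. 138.]
 [487. 200. 113.]
 [487. 203. 122.]]
top 186
[[492. 116.  82.]
 [492. 123.  82.]
 [492. 133.  83.]
 [490. 140.  80.]
 [493. 149.  80.]
 [490. 157.  81.]
 [495. 166.  80.]
 [493. 171.  83.]
 [491. 176.  78.]
 [493. 183.  84.]
 [492. 191. 134.]
 [494. 195. 141.]
 [496. 200. 139.]
 [493. 205.  84.]
 [491. 210.  78.]
 [493. 220.  84.]
 [496. 225.  79.]
 [494. 232.  78.]
 [496. 242.  83.]
 [494. 249.  83.]
 [497. 256.  82.]
 [497. 261.  80.]
 [497. 266.  80.]
 [499. 273.  82.]
 [497. 278.  79.]
 [495. 283.  78.]
 [499. 290.  82.]]
2.142857142857143
tall [[663. 162. 121.]
 [669. 164. 132.]
 [672. 167. 131.]
 [660. 167. 132.]
 [671. 169. 136.]
 [661. 169. 136.]
 [668. 172. 137.]
 [657. 172. 135.]
 [655. 174. 130.]
 [656. 176. 120.]
 [661. 176. 136.]
 [663. 179. 138.]
 [667. 181. 134.]
 [495. 189. 145.]
 [496. 191. 142.]
 [499. 193. 138.]
 [489. 193. 141.]
 [489. 196. 139.]
 [491. 198. 143.]
 [493. 200. 143.]
 [496. 202. 142.]
 [497. 205. 137.]]
```

```bash
python3 - <<'E'
from h import *
np.set_printoptions(precision=1,suppress=True)
pin0=np.array([513,392.])
A=np.vstack([pickle.load(open(n+'w.pkl','rb')) for n in('scene','top')])
d=A[:,:2]-pin0
# try yaw: choose yaw maximizing wall point alignment (histogram sharpness of +y wall / back wall)
best=max(((np.sum(np.histogram(e@np.array([np.cos(t),np.sin(t)]),np.arange(-50,350,3))[0].astype(float)**2)+np.sum(np.histogram(e@np.array([-np.sin(t),np.cos(t)]),np.arange(-350,60,3))[0].astype(float)**2),t) for e in[d[(d[:,0]>25)]] for t in np.arange(-1.2,.6,.01)))
t=best[1];print('yaw',t)
R=np.array([[np.cos(t),-np.sin(t)],[np.sin(t),np.cos(t)]])
c=d@R+[-85,125]
print(np.histogram(c[:,0],np.arange(-130,130,5))); print(np.histogram(c[:,1],np.arange(-180,180,5)))
# head pieces
for n in('scene','top'):
    P=cloud(pickle.load(open(n+'0.pkl','rb'))); q=P.reshape(-1,3); c=(q[:,:2]-pin0)@R+[-85,125]
    s=(abs(c[:,0]+97)<60)&(abs(c[:,1]+140)<30)&(q[:,2]>20)&(q[:,2]<150)
    for lo,hi in((60,83),(83,95),(105,145)):
        k=s&(q[:,2]>lo)&(q[:,2]<hi); print(n,lo,k.sum(),np.percentile(c[k],[3,25,50,75,97],axis=0).T if k.sum() else'', )
E
```

```text
yaw 0.5400000000000016
(array([  0,   4,   0,   0,   6,  43,   8,  25,   2,   0,  25,  19,  24,
        13,   9,  10,  12,  13,  16,  13,  11,  15,  20,  19,  20,  23,
        28,  24,  25,  27,  24,  23,  27,  21,  27,  23,  24,  25,  23,
        22,  27, 317, 291,  48,   0,   0,   0,   0,   0,   0,   0]), array([-130, -125, -120, -115, -110, -105, -100,  -95,  -90,  -85,  -80,
        -75,  -70,  -65,  -60,  -55,  -50,  -45,  -40,  -35,  -30,  -25,
        -20,  -15,  -10,   -5,    0,    5,   10,   15,   20,   25,   30,
         35,   40,   45,   50,   55,   60,   65,   70,   75,   80,   85,
         90,   95,  100,  105,  110,  115,  120,  125]))
(array([  0,   0,   0,   0,   0,   4,  41,  23,  25,  16,   0,   6,  60,
       146,  48,  28,  29,  32,  32,  29,  30,  28,  30,  44,  37,  28,
        34,  25,  22,  15,  20,  24,  26,  26,  26,  32,  26,  26,  25,
        33,  26,  39,  37,  36,  34,  27,  17,  12,  14,  12,  18,  12,
        15,  12,  14,  16,  12,  13,  44, 219, 147,  13,   0,   0,   0,
         0,   0,   0,   0,   0,   0]), array([-180, -175, -170, -165, -160, -155,
[... 272 characters left out ...]
0,   55,   60,   65,   70,   75,   80,   85,   90,
         95,  100,  105,  110,  115,  120,  125,  130,  135,  140,  145,
        150,  155,  160,  165,  170,  175]))
scene 60 141 [[-105.4 -103.7  -96.6  -76.2  -67.1]
 [-150.8 -149.2 -146.4 -139.9 -133.4]]
scene 83 96 [[-104.1  -98.7  -91.1  -76.1  -70. ]
 [-149.5 -146.5 -141.8 -137.  -133.1]]
scene 105 140 [[ -77.6  -76.1  -74.8  -71.   -64.1]
 [-149.8 -147.5 -142.6 -137.8 -133.1]]
top 60 71 [[-103.4  -93.7  -79.4  -75.2  -50.5]
 [-150.1 -144.4 -137.6 -133.5 -132.1]]
top 83 55 [[-102.9  -98.1  -94.3  -89.   -72. ]
 [-150.3 -145.7 -141.5 -136.8 -133.4]]
top 105 67 [[ -75.2  -74.7  -70.6  -66.5  -62. ]
 [-150.3 -145.9 -140.6 -135.7 -133.1]]
```

View pics/crop_top.png

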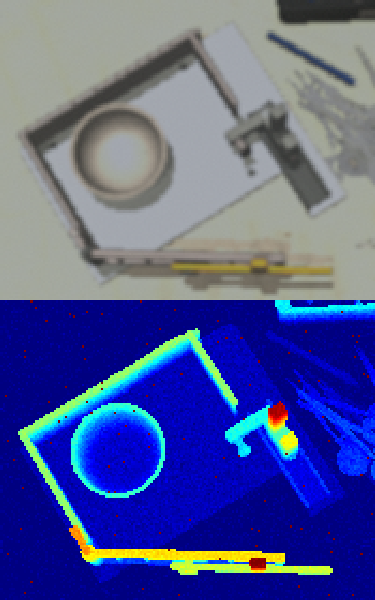

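The crop shows the tab at world (493,197), the carrier yaw at about 0.54 and the gate at about 0.57 rad. The head centre is near carrier x≈-82, so latched should be about -0.06 rad. First I rotate to yaw 1.536, then travel.

```bash
python3 -m inch '[[0,0,-0.0374,0,0,0,0],[0,0,-0.0374,0,0,0,0],[0,0,-0.0374,0,0,0,0],[0,0,-0.0374,0,0,0,0],[0,0,-0.0374,0,0,0,0],[0,0,-0.0374,0,0,0,0],[0,0,-0.0374,0,0,0,0],[0,0,-0.0374,0,0,0,0]]' 40
python3 -m inch '[[0,0,-0.0374,0,0,0,0],[0,0,-0.0374,0,0,0,0],[0,0,0,1,0.345,0,0],[0,0,0,1,0.345,0,0],[0,0,0,1,0.345,0,0],[0,0,0,1,0.345,0,0],[0,0,0,1,0.345,0,0],[0,0,0,0,0,0,0]]'
```

```text
clock: 0.77
eef_pos: [221.1, -584.3, 252.8]
tcp_rot: [-3.141, -0.001, 1.308]
contact_force: [-0.3, -0.8, -1.3]
opening: 1.001
grasp_force: 0.0
clock: 1.43
eef_pos: [269.2, -457.1, 252.8]
tcp_rot: [-3.141, -0.003, 1.538]
contact_force: [-0.2, -0.2, 1.2]
opening: 0.998
grasp_force: 0.0
```

```bash
for i in 1 2 3; do python3 -m inch '[[0,0,0,1,0.306,0,0],[0,0,0,1,0.306,0,0],[0,0,0,1,0.306,0,0],[0,0,0,1,0.306,0,0],[0,0,0,1,0.306,0,0],[0,0,0,1,0.306,0,0],[0,0,0,1,0.306,0,0],[0,0,0,1,0.306,0,0]]' | grep eef; done
python3 -m inch '[[0,0,0,1,0.306,0,0],[0,0,0,1,0.306,0,0],[0,0,0,0.4,0.12,0,0],[0,0,0,0,0,0,0]]'
python3 - <<'E'
from h import *
from rig import grab_frame
for n in('scene','top'):
    f=grab_frame(n); P=cloud(f); y=yellow(f)&(P[...,0]>440)&(P[...,0]<540)&(P[...,1]>90)&(P[...,1]<310); p=P[y]; t=p[(p[:,2]>108)&(p[:,2]<150)]; b=p[(p[:,2]>60)&(p[:,2]<90)]
    print(n,len(t),t.mean(0) if len(t) else 0,np.ptp(t,axis=0) if len(t) else 0,len(b), np.polyfit(b[:,1],b[:,0],1) if len(b)>9 else 0)
E
```

```text
eef_pos: [336.7, -262.5, 253.3]
eef_pos: [405.0, -64.6, 253.3]
eef_pos: [473.1, 133.4, 253.2]
clock: 3.77
eef_pos: [493.7, 193.2, 253.0]
tcp_rot: [3.141, -0.0, 1.539]
contact_force: [-1.3, -0.7, -0.5]
opening: 1.001
grasp_force: 0.0
scene 50 [490.13655378 192.40603141 128.68299343] [ 5.74328628 17.05421435 33.90174846] 270 [4.71010009e-02 4.82005370e+02]
top 0 0 0 54 [3.95462616e-02 4.85656391e+02]
```

```bash
python3 -m inch '[[0,0,0,0.11,0,0.7,0],[0,0,0,0,0,0.7,0],[0,0,0,0,0,0.7,0],[0,0,0,0,0,0.7,0],[0,0,0,0,0,0.7,0],[0,0,0,0,0,0.7,0],[0,0,0,0,0,0.68,0],[0,0,0,0,0,0,0]]' 40
python3 -m inch '[[0,0,0,0,0,0,1],[0,0,0,0,0,0,1],[0,0,0,0,0,0,1],[0,0,0,0,0,0,1],[0,0,0,0,0,0,1],[0,0,0,0,0,0,1],[0,0,0,0,0,0,1],[0,0,0,0,0,0,1]]' 40
python3 - <<'E'
from h import *
from rig import grab_frame
f=grab_frame('scene');P=cloud(f);y=yellow(f)&(P[...,0]>440)&(P[...,0]<540)&(P[...,1]>90)&(P[...,1]<310);p=P[y];b=p[(p[:,2]>60)&(p[:,2]<90)];print(np.polyfit(b[:,1],b[:,0],1))
cv2.imwrite('pics/g1.png',cv2.resize(f['pixels'][100:320,140:420,::-1],None,fx=2.5,fy=2.5))
E
```

```text
clock: 4.53
eef_pos: [490.7, 192.1, 128.6]
tcp_rot: [-3.137, 0.002, 1.536]
contact_force: [-1.1, -0.7, 0.0]
opening: 0.997
grasp_force: 0.0
clock: 5.2
eef_pos: [493.3, 194.5, 131.8]
tcp_rot: [3.141, -0.0, 1.537]
contact_force: [-0.6, -2.8, 6.0]
opening: 0.112
grasp_force: 43.7
[4.12925316e-02 4.83607756e+02]
```

View pics/g1.png

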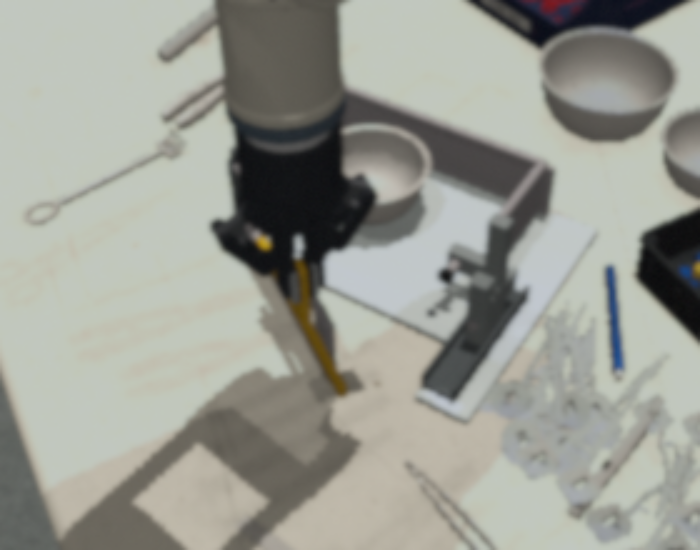

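The tab is held (opening about 9.5 mm). Next is a planner that prints rows for arcs about the pivot and the pin.

```bash
cat > plan.py <<'E'
import numpy as np, sys
from scipy.spatial.transform import Rotation as Ro
pin=np.array([513.,390,75]); h=-1.610   # gate heading at grasp
u=np.array([np.cos(h),np.sin(h),0]); n=np.array([-u[1],u[0],0]); piv=pin+115*u-12*n
p0=np.array([493.3,194.5,131.8]); R0=Ro.from_euler('xyz',[np.pi,0,1.537])
def pose(dphi,th):
    A=Ro.from_rotvec(-n*th); p=piv+A.apply(p0-piv); B=Ro.from_euler('z',dphi)
    return pin+B.apply(p-pin), B*A*R0
def rows(a,b,N):
    out=[]; L=[np.array(a)+(np.array(b)-np.array(a))*k/N for k in range(N+1)]
    for s,e in zip(L,L[1:]):
        p,R=pose(*s); q,S=pose(*e); out.append([*((R.inv()*S).as_rotvec()/np.pi),*(R.inv().apply(q-p)/25)])
    print(np.round(out,4).tolist()); print('end',pose(*b)[0].round(1),pose(*b)[1].as_euler('xyz').round(3))
if __name__=='__main__':
    v=list(map(float,sys.argv[1:])); rows(v[0:2],v[2:4],int(v[4]))
E
python3 plan.py 0 0 0 .25 7
```

```text
[[0.0001, -0.0114, -0.0, 0.0832, 0.0004, -0.1144], [0.0001, -0.0114, -0.0, 0.0832, 0.0004, -0.1144], [0.0001, -0.0114, 0.0, 0.0832, 0.0004, -0.1144], [0.0001, -0.0114, -0.0, 0.0832, 0.0004, -0.1144], [0.0001, -0.0114, -0.0, 0.0832, 0.0004, -0.1144], [0.0001, -0.0114, 0.0, 0.0832, 0.0004, -0.1144], [0.0001, -0.0114, -0.0, 0.0832, 0.0004, -0.1144]]
end [493.9 211.1 150.1] [-3.14   0.25   1.537]
```

```bash
python3 -m inch '[[0,-0.0114,0,0.083,0,-0.114,1],[0,-0.0114,0,0.083,0,-0.114,1],[0,-0.0114,0,0.083,0,-0.114,1],[0,-0.0114,0,0.083,0,-0.114,1],[0,-0.0114,0,0.083,0,-0.114,1],[0,-0.0114,0,0.083,0,-0.114,1],[0,-0.0114,0,0.083,0,-0.114,1],[0,0,0,0,0,0,1]]'
for i in 1 2; do python3 -m inch '[[0,0,0,0,0,0,1]]'|grep -E "eef|force"; done
python3 plan.py 0 .25 .16 .25 8
python3 - <<'E'
from h import *
from rig import grab_frame
f=grab_frame('scene');P=cloud(f);y=yellow(f)&(P[...,0]>440)&(P[...,0]<540)&(P[...,1]>90)&(P[...,1]<310)
p=P[y];p=p[p[:,1]<175];print(len(p),np.polyfit(p[:,1],p[:,2],1),np.polyfit(p[:,1],p[:,0],1))
E
```

```text
clock: 5.92
eef_pos: [494.0, 211.2, 150.4]
tcp_rot: [3.141, 0.254, 1.538]
contact_force: [-0.1, -6.2, 9.2]
opening: 0.111
grasp_force: 44.0
eef_pos: [493.9, 211.0, 150.2]
contact_force: [-0.4, -4.0, 8.5]
grasp_force: 43.9
eef_pos: [493.9, 210.9, 150.2]
contact_force: [0.5, -3.6, 6.8]
grasp_force: 43.8
[[-0.0016, -0.0, -0.0062, -0.0087, 0.1437, 0.002], [-0.0016, -0.0, -0.0062, -0.0087, 0.1437, 0.002], [-0.0016, -0.0, -0.0062, -0.0087, 0.1437, 0.002], [-0.0016, -0.0, -0.0062, -0.0087, 0.1437, 0.002], [-0.0016, -0.0, -0.0062, -0.0087, 0.1437, 0.002], [-0.0016, -0.0, -0.0062, -0.0087, 0.1437, 0.002], [-0.0016, -0.0, -0.0062, -0.0087, 0.1437, 0.002], [-0.0016, -0.0, -0.0062, -0.0087, 0.1437, 0.002]]
end [522.7 210.3 150.1] [-3.14   0.25   1.697]
90 [ -0.22349414 145.34669597] [4.78324304e-02 4.82280557e+02]
```

```bash
for i in 1 2 3; do python3 -m inch '[[-0.0016,0,-0.0062,-0.0087,0.1437,0.002,1],[-0.0016,0,-0.0062,-0.0087,0.1437,0.002,1],[-0.0016,0,-0.0062,-0.0087,0.1437,0.002,1],[-0.0016,0,-0.0062,-0.0087,0.1437,0.002,1],[-0.0016,0,-0.0062,-0.0087,0.1437,0.002,1],[-0.0016,0,-0.0062,-0.0087,0.1437,0.002,1],[-0.0016,0,-0.0062,-0.0087,0.1437,0.002,1],[-0.0016,0,-0.0062,-0.0087,0.1437,0.002,1]]'|grep -E "eef|tcp|force"; done
python3 -m inch '[[0,0,0,0,0,0,1]]'
python3 plan.py 0 .25 .48 .25 1|tail -1
python3 - <<'E'
from h import *
from rig import grab_frame
f=grab_frame('scene');cv2.imwrite('pics/g2.png',cv2.resize(f['pixels'][100:320,140:420,::-1],None,fx=2.5,fy=2.5))
P=cloud(f);y=yellow(f)&(P[...,0]>440)&(P[...,0]<660)&(P[...,1]>90)&(P[...,1]<310)&(P[...,2]>60)&(P[...,2]<150)
p=P[y];u,s,v=np.linalg.svd(p-p.mean(0),full_matrices=False);print(len(p),p.mean(0),v[0],np.arctan2(*-v[0,[1,0]]*np.sign(v[0,1])))
pickle.dump(f,open('g2.pkl','wb'))
E
```

```text
eef_pos: [522.8, 210.1, 150.1]
tcp_rot: [3.14, 0.251, 1.698]
contact_force: [0.2, -1.6, 5.7]
grasp_force: 43.6
eef_pos: [551.4, 214.1, 150.2]
tcp_rot: [3.14, 0.251, 1.859]
contact_force: [0.7, -1.8, 5.1]
grasp_force: 43.6
eef_pos: [579.1, 222.5, 150.3]
tcp_rot: [3.139, 0.251, 2.02]
contact_force: [2.2, -1.4, 4.7]
grasp_force: 43.6
clock: 8.22
eef_pos: [579.4, 222.7, 150.3]
tcp_rot: [3.139, 0.251, 2.02]
contact_force: [2.7, -1.7, 4.3]
opening: 0.108
grasp_force: 43.6
end [578.7 222.5 150.1] [-3.14   0.25   2.017]
344 [582.54162746 209.6102407  101.56436587] [ 0.41017684 -0.88045496  0.23781091] -1.1348242306220009
```

View pics/g2.png

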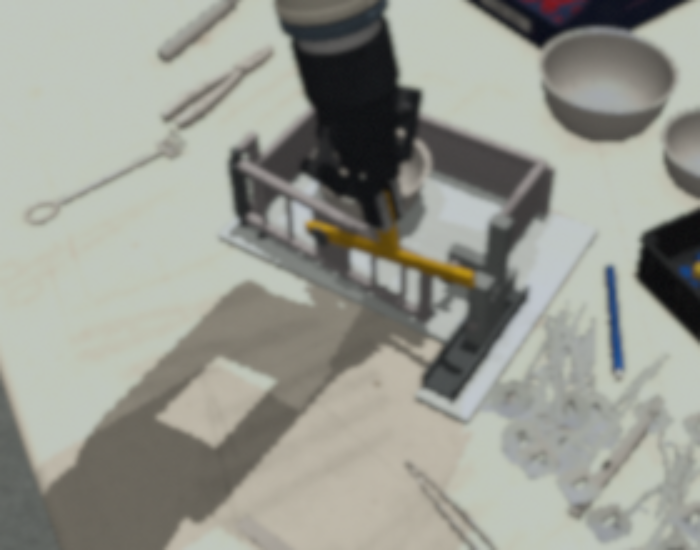

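The bar tip (475,278 in the crop) is above the striker lip, and forces are at baseline. I continue more slowly.

```bash
python3 -m inch '[[-0.0008,0,-0.0031,-0.0044,0.0719,0.001,1],[-0.0008,0,-0.0031,-0.0044,0.0719,0.001,1],[-0.0008,0,-0.0031,-0.0044,0.0719,0.001,1],[-0.0008,0,-0.0031,-0.0044,0.0719,0.001,1],[-0.0008,0,-0.0031,-0.0044,0.0719,0.001,1],[-0.0008,0,-0.0031,-0.0044,0.0719,0.001,1],[-0.0008,0,-0.0031,-0.0044,0.0719,0.001,1],[0,0,0,0,0,0,1]]'|grep -E "eef|tcp|contact"
for i in 1 2 3; do python3 -m inch '[[-0.0004,0,-0.00155,-0.0022,0.036,0.0005,1],[-0.0004,0,-0.00155,-0.0022,0.036,0.0005,1],[0,0,0,0,0,0,1]]'|grep -E "eef|contact";done; python3 plan.py 0 .25 .58 .25 1|tail -1
```

```text
eef_pos: [590.6, 227.6, 150.3]
tcp_rot: [3.139, 0.252, 2.089]
contact_force: [2.7, -2.0, 5.2]
eef_pos: [592.1, 228.3, 150.3]
contact_force: [3.4, -2.2, 5.2]
eef_pos: [593.7, 229.2, 150.4]
contact_force: [3.1, -1.8, 5.0]
eef_pos: [595.3, 230.0, 150.4]
contact_force: [3.1, -2.6, 5.5]
end [595.1 229.9 150.1] [-3.14   0.25   2.117]
```

```bash
for i in 1 2 3 4 5; do python3 -m inch '[[-0.0004,0,-0.00155,-0.0022,0.036,0.0005,1],[0,0,0,0,0,0,1],[0,0,0,0,0,0,1]]'|grep -E "eef|contact";done; for i in 1 2 3; do python3 -m inch '[[-0.0002,0,-0.0008,-0.0011,0.018,0.0003,1],[0,0,0,0,0,0,1],[0,0,0,0,0,0,1]]'|grep -E "eef|contact";done;python3 plan.py 0 .25 .6125 .25 1|tail -1
```

```text
eef_pos: [596.1, 230.4, 150.3]
contact_force: [2.6, -1.8, 5.4]
eef_pos: [596.9, 230.8, 150.4]
contact_force: [3.2, -2.8, 5.2]
eef_pos: [597.7, 231.2, 150.4]
contact_force: [3.5, -3.1, 5.2]
eef_pos: [598.5, 231.7, 150.4]
contact_force: [2.7, -1.9, 4.8]
eef_pos: [599.0, 231.9, 150.3]
contact_force: [1.3, -3.0, 6.5]
eef_pos: [599.1, 231.8, 150.2]
contact_force: [0.6, -3.8, 6.8]
eef_pos: [599.4, 232.0, 150.2]
contact_force: [0.3, -4.2, 7.2]
eef_pos: [599.7, 232.2, 150.2]
contact_force: [0.3, -3.8, 6.5]
end [600.3 232.6 150.1] [-3.14  0.25  2.15]
```

The buffer engages at about 0.60, so the notch centre should be at about 0.637.

```bash
for i in 1 2 3 4 5 6; do python3 -m inch '[[-0.0002,0,-0.0008,-0.0011,0.018,0.0003,1],[0,0,0,0,0,0,1],[0,0,0,0,0,0,1]]'|grep -E "eef|contact";done;python3 plan.py 0 .25 .6275 .25 1|tail -1
```

```text
eef_pos: [600.1, 232.4, 150.2]
contact_force: [0.2, -3.1, 7.3]
eef_pos: [600.4, 232.6, 150.2]
contact_force: [0.2, -3.9, 7.6]
eef_pos: [600.8, 232.8, 150.2]
contact_force: [0.5, -3.7, 6.5]
eef_pos: [601.1, 233.0, 150.2]
contact_force: [0.6, -3.9, 7.4]
eef_pos: [601.5, 233.2, 150.2]
contact_force: [-1.1, -4.7, 7.5]
eef_pos: [601.9, 233.4, 150.2]
contact_force: [-0.2, -5.8, 6.9]
end [602.6 234.  150.1] [-3.14   0.25   2.165]
```

```bash
for i in 1 2 3 4 5 6; do python3 -m inch '[[-0.0002,0,-0.0008,-0.0011,0.018,0.0003,1],[0,0,0,0,0,0,1],[0,0,0,0,0,0,1]]'|grep -E "eef|contact";done;python3 plan.py 0 .25 .6425 .25 1|tail -1
```

```text
eef_pos: [602.3, 233.6, 150.2]
contact_force: [0.1, -5.3, 6.8]
eef_pos: [602.6, 233.8, 150.2]
contact_force: [0.5, -4.5, 7.5]
eef_pos: [603.0, 234.0, 150.2]
contact_force: [-0.8, -5.3, 6.0]
eef_pos: [603.4, 234.2, 150.2]
contact_force: [-0.8, -5.3, 8.6]
eef_pos: [603.7, 234.4, 150.2]
contact_force: [0.6, -5.4, 7.8]
eef_pos: [604.0, 234.6, 150.1]
contact_force: [0.1, -5.4, 8.0]
end [605.  235.3 150.1] [-3.14  0.25  2.18]
```

```bash
for i in 1 2 3 4; do python3 -m inch '[[-0.0002,0,-0.0008,-0.0011,0.018,0.0003,1],[0,0,0,0,0,0,1],[0,0,0,0,0,0,1]]'|grep -E "eef|contact";done
```

```text
eef_pos: [604.4, 234.8, 150.1]
contact_force: [-0.8, -5.1, 8.3]
eef_pos: [604.8, 235.0, 150.1]
contact_force: [-0.4, -6.0, 8.7]
eef_pos: [605.2, 235.2, 150.2]
contact_force: [-0.1, -5.6, 8.1]
eef_pos: [605.5, 235.4, 150.2]
contact_force: [-0.1, -5.5, 8.2]
```

```bash
for i in 1 2 3; do python3 -m inch '[[-0.0002,0,-0.0008,-0.0011,0.018,0.0003,1],[0,0,0,0,0,0,1],[0,0,0,0,0,0,1]]'|grep -E "eef|contact";done
```

```text
eef_pos: [605.6, 235.5, 150.1]
contact_force: [-1.8, -6.4, 8.9]
eef_pos: [605.6, 235.5, 150.1]
contact_force: [-3.8, -7.9, 10.4]
eef_pos: [605.7, 235.5, 150.1]
contact_force: [-5.7, -8.0, 12.3]
```

The prong is felt at about (605.5,235.45). I back off about 1.5 mm at the catch.

```bash
python3 -m inch '[[0.0002,0,0.0008,0.0011,-0.018,-0.0003,1],[0.0002,0,0.0008,0.0011,-0.018,-0.0003,1],[0.0002,0,0.0008,0.0011,-0.018,-0.0003,1],[0.0002,0,0.0008,0.0011,-0.018,-0.0003,1],[0.0002,0,0.0008,0.0011,-0.018,-0.0003,1],[0,0,0,0,0,0,1],[0,0,0,0,0,0,1]]'|grep -E "eef|tcp|contact"; python3 plan.py .6475 .25 .6475 0.12 6;python3 plan.py .6475 .12 .6475 0 6
```

```text
eef_pos: [604.8, 235.0, 150.2]
tcp_rot: [-3.141, 0.252, 2.188]
contact_force: [-0.4, -5.7, 8.1]
[[-0.0, 0.0069, -0.0, -0.0485, -0.0003, 0.0708], [-0.0, 0.0069, 0.0, -0.0485, -0.0003, 0.0708], [-0.0, 0.0069, 0.0, -0.0485, -0.0003, 0.0708], [-0.0, 0.0069, -0.0, -0.0485, -0.0003, 0.0708], [-0.0, 0.0069, 0.0, -0.0485, -0.0003, 0.0708], [-0.0, 0.0069, 0.0, -0.0485, -0.0003, 0.0708]]
end [611.  228.2 141.1] [-3.141  0.12   2.185]
[[-0.0, 0.0064, 0.0, -0.0448, -0.0002, 0.0653], [-0.0, 0.0064, -0.0, -0.0448, -0.0002, 0.0653], [-0.0, 0.0064, 0.0, -0.0448, -0.0002, 0.0653], [-0.0, 0.0064, 0.0, -0.0448, -0.0002, 0.0653], [-0.0, 0.0064, 0.0, -0.0448, -0.0002, 0.0653], [-0.0, 0.0064, -0.0, -0.0448, -0.0002, 0.0653]]
end [615.2 222.2 131.8] [3.142 0.    2.184]
```

```bash
python3 -m inch '[[0,0.0069,0,-0.0485,-0.0003,0.0708,1],[0,0.0069,0,-0.0485,-0.0003,0.0708,1],[0,0.0069,0,-0.0485,-0.0003,0.0708,1],[0,0.0069,0,-0.0485,-0.0003,0.0708,1],[0,0.0069,0,-0.0485,-0.0003,0.0708,1],[0,0.0069,0,-0.0485,-0.0003,0.0708,1],[0,0,0,0,0,0,1],[0,0,0,0,0,0,1]]'|grep -E "eef|tcp|contact"
for i in 1 2;do python3 -m inch '[[0,0.0032,0,-0.0224,-0.0001,0.0327,1],[0,0.0032,0,-0.0224,-0.0001,0.0327,1],[0,0,0,0,0,0,1],[0,0,0,0,0,0,1]]'|grep -E "eef|tcp|contact";done
```

```text
eef_pos: [610.1, 227.4, 140.8]
tcp_rot: [-3.141, 0.121, 2.187]
contact_force: [-1.0, -5.0, 8.0]
eef_pos: [610.9, 226.4, 139.4]
tcp_rot: [-3.141, 0.101, 2.188]
contact_force: [-1.0, -5.5, 6.4]
eef_pos: [611.6, 225.4, 137.9]
tcp_rot: [-3.141, 0.081, 2.188]
contact_force: [-0.5, -5.9, 6.6]
```

```bash
for i in 1 2 3 4;do python3 -m inch '[[0,0.0032,0,-0.0224,-0.0001,0.0327,1],[0,0.0032,0,-0.0224,-0.0001,0.0327,1],[0,0,0,0,0,0,1],[0,0,0,0,0,0,1]]'|grep -E "eef|tcp|contact";done
```

```text
eef_pos: [612.4, 224.4, 136.3]
tcp_rot: [-3.141, 0.061, 2.188]
contact_force: [-0.3, -5.4, 6.9]
eef_pos: [613.1, 223.4, 134.7]
tcp_rot: [-3.141, 0.041, 2.188]
contact_force: [-1.0, -6.2, 6.2]
eef_pos: [613.8, 222.4, 133.1]
tcp_rot: [-3.141, 0.021, 2.188]
contact_force: [0.5, -6.3, 6.4]
eef_pos: [614.5, 221.8, 131.8]
tcp_rot: [-3.141, 0.0, 2.188]
contact_force: [-1.4, -4.5, 8.2]
```

The bar is level with no odd forces. I ease the gate out onto the striker before releasing, to avoid an impact.

```bash
for i in 1 2 3 4 5 6 7;do python3 -m inch '[[0,0,0.0008,0,-0.018,0,1],[0,0,0,0,0,0,1],[0,0,0,0,0,0,1]]'|grep -E "eef|contact";done
```

```text
eef_pos: [614.2, 221.6, 131.9]
contact_force: [-1.8, -5.3, 8.3]
eef_pos: [613.8, 221.4, 131.9]
contact_force: [-1.5, -4.8, 7.6]
eef_pos: [613.4, 221.1, 131.8]
contact_force: [-1.4, -5.4, 7.3]
eef_pos: [613.1, 220.9, 131.9]
contact_force: [-0.8, -5.0, 7.3]
eef_pos: [612.8, 220.8, 131.9]
contact_force: [-0.7, -4.9, 6.9]
eef_pos: [612.7, 220.7, 131.9]
contact_force: [0.2, -2.6, 5.2]
eef_pos: [612.7, 220.7, 131.9]
contact_force: [1.2, -2.1, 5.6]
```

The position stalls and the force hands over, so the bar is against the inside of the striker. Now I release and rise.

```bash
python3 -m inch '[[0,0,0.0004,0,-0.012,0,1],[0,0,0,0,0,0,0.9],[0,0,0,0,0,0,0.8],[0,0,0,0,0,0,0.7],[0,0,0,0,0,0,0.6],[0,0,0,0,0,0,0.5],[0,0,0,0,0,0,0.5],[0,0,0,0,0,0,0.5]]'
python3 -m inch '[[0,0,0,0,0,-0.3,0.5],[0,0,0,0,0,-0.5,0.5],[0,0,0,0,0,-0.7,0.5],[0,0,0,0,0,-0.7,0.5],[0,0,0,0,0,-0.7,0.5],[0,0,0,0,0,-0.7,0.5],[0,0,0,0,0,-0.7,0.5],[0,0,0,0,0,0,0.5]]'
python3 - <<'E'
from h import *
from rig import grab_frame
f=grab_frame('scene');cv2.imwrite('pics/g3.png',cv2.resize(f['pixels'][100:320,140:420,::-1],None,fx=2.5,fy=2.5))
P=cloud(f);y=yellow(f)&(P[...,0]>500)&(P[...,0]<700)&(P[...,1]>90)&(P[...,1]<330)&(P[...,2]>55)&(P[...,2]<90)
p=P[y];u,s,v=np.linalg.svd(p-p.mean(0),full_matrices=False);print(len(p),p.mean(0),v[0])
E
```

```text
clock: 22.1
eef_pos: [611.6, 220.6, 131.2]
tcp_rot: [3.141, 0.0, 2.171]
contact_force: [0.6, 0.7, -0.6]
opening: 0.507
grasp_force: 0.0
clock: 22.77
eef_pos: [613.8, 221.3, 244.2]
tcp_rot: [3.134, 0.002, 2.17]
contact_force: [0.3, 0.0, 1.0]
opening: 0.499
grasp_force: 0.0
334 [602.1285569  233.04707198  79.85288728] [ 0.54876102 -0.83597353  0.00309759]
```

View pics/g3.png

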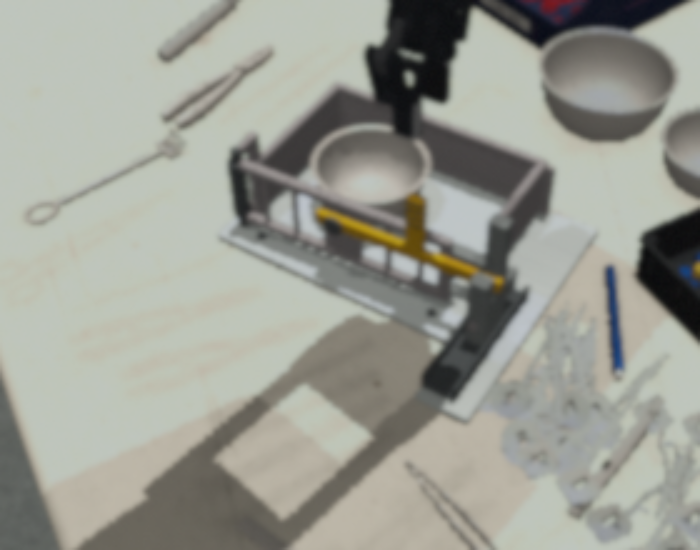

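The bar lies level (slope 0.003) behind the striker at (485,285), the gate is shut, and the robot is clear.

```bash
python3 -c "
from rig import r
print(r.sign_off())"
```

```text
the job is handed in; nothing more can be done
None
```

The gate is shut and latched, with the bar level in the notch against the inside of the striker. The gripper is clear and the job is handed in at about 23 s of the 58 s; no verdict came back on sign-off.

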